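# Crack open a sealed dry box and hold it ajar

## Robot

A 6-joint arm with a two-finger parallel gripper is mounted at the origin on a cart in front of the work surface, level with it; the furniture and walls round the work are solid. World frame = base frame: x ahead of the robot, y to its left, z up, the work surface at z = 0. Lengths are in m, angles in rad, forces in N, time in s.
With the tool pointing down it reaches from about 0.425 to 0.95 m from the base axis. Payload 3.5 kg.
Tool frame: the origin (TCP) lies midway between the tips of the shut fingers; the grasp point (between the pads) lies 19 mm behind it; z points along the fingers, y is the line along which they close (so a half turn about z gives the same grasp; the last joint's range is limited). The gripper opens to 85 mm and grips with 20 to 120 N. Pads are 22 mm wide; open, the fingers measure 114 mm over their backs; the gripper's body (76 mm by 85 mm) begins 54 mm behind the grasp point. The pads swing forward as they close: fully open they stand 13 mm farther back than shut.
Start: joints at [1.085, 0.286, 1.577, -0, 1.279, -0.15], TCP at [0.222, 0.637, 0.231] pointing down, gripper open.
Joint ranges: [-2.77, 2.77], [-0.9, 2.22], [0.21, 2.48], [-1.53, 4.67], [0.24, 2.81], [-2.84, 2.84]. Speed limits (rad/s): [2.79, 2.79, 3.14, 3.14, 3.14, 3.14].

## Interface

Orientations are given as a unit quaternion [x, y, z, w].
In Python, from plant import ctrl gives the robot as it stands.
- The arm moves only by the tool send_rows, never from a script. Its argument "series" is a list that holds one entry, the list of rows, each a list of 7 numbers: the shift along the tool's x, y, z in cm, then the turn, a rotation vector about the tool's x, y, z in rad, then the opening, from -1 (shut) to 1 (fully open). In form: [[[x, y, z, rx, ry, rz, jaw], ...]]. A call has 1 to 10 rows; each row shifts and turns the commanded pose from where the row before left it, along the tool's axes as they then stand; what a row does not reach is not made up. A row lasts 1/8 s, in which the tool goes at most 62.5 mm and 10.7 degrees, less where a joint would pass 70% of its speed; a pose out of reach is approached as far as the arm can. A call is refused whole if a number of a shift passes 6.25 or a number of a turn 0.188, either way. A call with a gripper value outside its range is refused whole. The fingers move at their own pace and stop on an object; "force" is the grip in N (left out, the last holds). Time passes only in rows, so rows that do not move let the fingers close. It gives the time, the measured TCP pose, the force, the opening and the grip force at its end, in the units of the state.
- ctrl.get_state(): the state, without advancing time (a new reading comes with each control period).
- ctrl.read_camera(name): name is "scene" or "top" or "wrist"; returns a dict with "img" (384x512x3 uint8, red, green, blue), "fx", "fy", "cx", "cy" (pixels), "R" (3x3) and "t" (3): a world point X has camera coordinates R X + t; the wrist camera has in their place "hand_eye" (4x4, takes a point from camera to tool coordinates, whose origin is the TCP and whose axes are the flange's). Camera axes: x right, y down, z forward; pixel columns grow to the right and rows downward; lengths in m; the calibration is good to about 2 mm. The wrist camera is an equidistant fisheye: a pixel r from the principal point sees the ray r / f radians off the axis. A picture is of the moment at which its call begins: read the wrist's pose just before it. There is no depth.
- ctrl.sign_off(): hands the job in; it is judged then, once.
The state is a dict: "time": time; "qpos": joint angles; "dq": joint speeds; "joint_efforts": joint torques, N m; "eef_pos": TCP position; "tcp_rot": TCP orientation; "contact_force": force on the tool from outside, world axes, zero at the start; "wrist_torque": the same for the moment, N m; "opening": opening from 0.0 (shut) to 1.0 (fully open); "finger_force": force on a finger pad.
Only numpy, scipy, OpenCV 4.12 (cv2) and the standard library are available. Lean on these libraries where they do the work, as an engineer would, in place of code of your own. Each camera call takes 0.05 s, during which the arm holds its last target. There are 200 camera calls.

## Task

The sealed dry box stands askew on its swivel base. With its lid still shut, turn it until the catch housing in the middle of its front lines up with the pointer on the base; then pull the lid up by its bar handle until the sticky seal lets go, without flinging it open, and finish while holding the lid still by the handle, ajar at about 15 degrees, so the box can air. Leave the things around it alone.

Things in the scene. Friction and masses are not known exactly. Their poses are not given: they have to be found in the camera images.
- stand: Round dark steel base, 176 mm wide and 22 mm high, fixed to the worktop; origin at the centre of its underside, which is also the vertical swivel axis. Its own -x axis points along the pointer tongue.
- pointer (a point): Top of the round end of the steel pointer tongue (12 mm wide), 146 mm from the swivel axis along the base's -x, 9 mm above the worktop.
- swivel (a joint): Angle of the box on the base, rad: 0 when the middle of the box's front is over the pointer, positive when the box is turned anticlockwise seen from above (starts between 0.4 and 0.8). It turns about the vertical axis of the base with 0.22 N m of friction and stays where it is left. Turn it by moving the lid's handle round the axis.
- box_front (a point): The grey box is 160 mm deep, 180 mm wide and 100 mm high, its underside 22.5 mm above the worktop. This point: middle of the catch housing, a dark block 30 mm wide and 50 mm high on the box's front face; 94 mm from the swivel axis, 102 mm above the worktop. Axes are the box's: -x to its front, z up.
- lid (a joint): Lid angle, rad: 0 shut, positive as the front rises. The hinge line is parallel to the box's y axis, 80 mm behind the swivel axis, 122.5 mm above the worktop. The seal breaks at about 16 N of lift at the handle and has faded by 0.06 rad; then only the lid's weight (about 2 N there) remains, so the lid falls shut if let go. Stop at 0.55.
- handle (a point): Middle of the lid's handle, a round steel bar 11 mm thick, parallel to the hinge line, on two posts 76 mm apart (65 mm clear between them). Lid shut: 70 mm before the swivel axis, 163.5 mm above the worktop, 150 mm before and 41 mm above the hinge line, 27 mm above the lid's top. Axes are the lid's: y along the bar, -x to the front.
- nut_jar: Bystander: glass jar of nuts, 51 mm wide, 72 mm high; origin at the centre of its underside.
- polish_tin: Bystander: flat round tin, 61 mm wide, 23 mm high; origin at the centre of its underside.
- cork_big: Bystander: cork stopper, 33 mm wide, 26 mm high; origin at the centre of its underside.

How it is judged:
On the way, in this order (a step that is already met when the one before it is completed fails the run):
1. the box is turned into line with the pointer with its lid still shut (value of joint swivel between -0.09 and 0.09 rad and value of joint lid below 0.03 rad), for 0.2 s.
2. the seal is broken (value of joint lid above 0.1 rad), for 0.1 s.
At the end, for the whole second after the job is handed in: The box's front is within 0.09 rad (5 degrees) of the pointer, and the fingers are holding the lid still, 0.17 to 0.36 rad (10 to 20 degrees) open (value of joint swivel between -0.09 and 0.09 rad and value of joint lid between 0.17 and 0.36 rad and velocity of joint lid between -0.05 and 0.05 rad/s and contact force between the fingers and lid above 0.5 N); the arm keeps its last pose, push and grip.
It fails at once if the lid is flung open beyond 0.45 rad (26 degrees) (value of joint lid above 0.45 rad).
It fails at once if the jar is shoved more than 20 mm (distance of nut_jar from where it was at the start of the episode above 0.02 m).
It fails at once if the tin is shoved more than 20 mm (distance of polish_tin from where it was at the start of the episode above 0.02 m).
It fails at once if the cork is shoved more than 20 mm (distance of cork_big from where it was at the start of the episode above 0.02 m).
It also fails if it takes over 38 s, if anything falls off the work surface, if the arm or the gripper's body presses on something with over 40 N, if the wrist force passes 120 N, or if a joint passes its speed limit or range.

## Working session

There is one attempt and no reset: what is moved stays moved. The work goes in short steps, Python scripts to look and compute and a tool call to move; the robot and the scene stay as the last step left them, time stands still between calls to the robot, and variables do not carry over. Pictures are saved under pics/ and viewed, at most 10 in all, crops included, and the job is handed in when it is done.

Besides the shell and the picture viewer there is one more tool, called as a command line: name --argument value ..., lists and objects as JSON in quotes. send_rows: Moves the arm, as the interface text tells. Its arguments: {"type":"object","properties":{"series":{"type":"array"},"force":{"type":"number"}},"required":["series"]}

```bash
mkdir -p pics; ls; python3 - <<'E'
from plant import ctrl
import cv2,numpy as np
s=ctrl.get_state();print({k:np.round(v,3) for k,v in s.items()})
ims=[]
for n in("scene","top"):
    c=ctrl.read_camera(n);cv2.imwrite(f"pics/{n}.png",c["img"][:,:,::-1])
    np.savez(n+".npz",**c)
    print(n,c["fx"],c["cx"],c["cy"],np.round(c["R"],3).tolist(),np.round(c["t"],3))
E
```

```text
pics
{'time': np.float64(0.0), 'qpos': array([ 1.085,  0.287,  1.578, -0.   ,  1.279, -0.15 ]), 'dq': array([ 0.001, -0.002,  0.003,  0.001,  0.005, -0.   ]), 'joint_efforts': array([ 1.0000e-03, -4.0596e+01, -2.9264e+01, -0.0000e+00,  6.0000e-03,
       -0.0000e+00]), 'eef_pos': array([0.222, 0.637, 0.23 ]), 'tcp_rot': array([ 0.167,  0.986, -0.001, -0.   ]), 'contact_force': array([-0.033, -0.187,  0.308]), 'wrist_torque': array([-0.004,  0.014, -0.021]), 'finger_force': np.float64(0.0), 'opening': np.float64(1.0)}
scene 413.1181201045673 250.9496931179146 194.49728085228028 [[0.493, -0.87, 0.01], [-0.557, -0.325, -0.765], [0.668, 0.372, -0.645]] [-0.266  0.436  0.573]
top 440.62851903220684 255.2736984064639 187.1482372264364 [[0.012, -1.0, -0.006], [-0.994, -0.011, -0.11], [0.11, 0.008, -0.994]] [0.04  0.562 1.063]
```

View pics/scene.png

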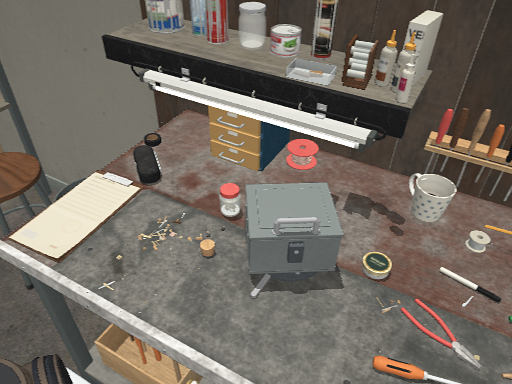

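View pics/top.png

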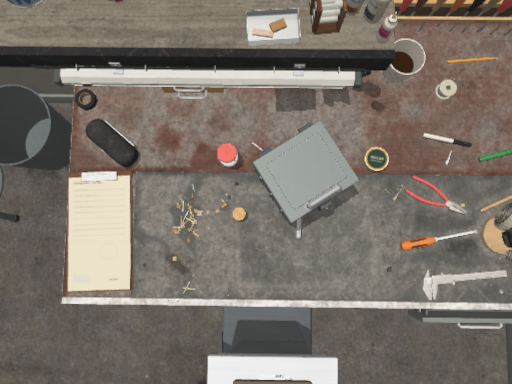

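The scene view shows the box around (292,228), its handle bar at (296,222) and its pointer tongue at (262,287). In the top view the box is at (305,172), the handle near (323,195) and the pointer tip near (299,235). The jar is at (228,155), the cork at (239,214) and the tin at (377,158).

```bash
python3 - <<'E'
import cv2,numpy as np
a=np.load("top.npz")["img"][115:245,240:370];b=np.load("scene.npz")["img"][175:305,220:350]
o=np.hstack([cv2.resize(x,None,fx=3,fy=3,interpolation=cv2.INTER_CUBIC) for x in(a,b)])
cv2.imwrite("pics/crop.png",o[:,:,::-1])
E
```

```text
(no output)
```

View pics/crop.png

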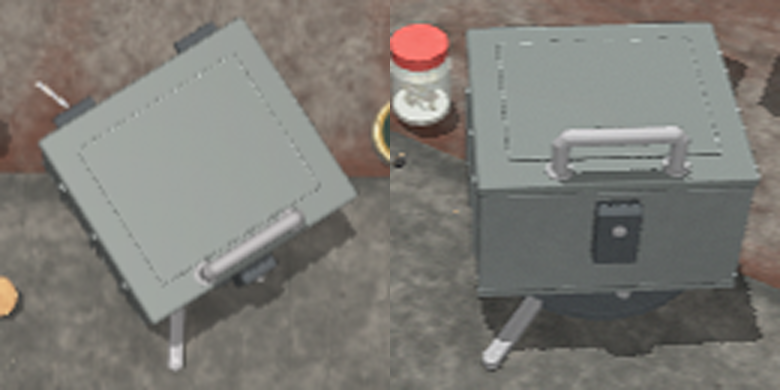

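The crop shows, in crop pixels: the lid's corners at (240,18), (356,192), (153,321) and (40,143), the bar from (205,272) to (298,217), and the pointer tip at (176,361). In the scene half, the bar runs from (560,135) to (685,134) and the pointer tip is at (493,355).

```bash
cat > h.py <<'E'
import numpy as np
C={n:dict(np.load(f"{n}.npz")) for n in("top","scene")}
def ray(n,u,v):
    c=C[n];d=c["R"].T@np.array([(u-c["cx"])/c["fx"],(v-c["cy"])/c["fy"],1]);return -c["R"].T@c["t"],d
def pl(n,u,v,z):
    o,d=ray(n,u,v);return o+d*(z-o[2])/d[2]
def proj(n,X):
    c=C[n];p=c["R"]@X+c["t"];return c["fx"]*p[0]/p[2]+c["cx"],c["fy"]*p[1]/p[2]+c["cy"]
E
python3 - <<'E'
from h import *
T=lambda u,v,z:pl("top",240+u/3,115+v/3,z)
S=lambda u,v,z:pl("scene",220+(u-390)/3,175+v/3,z)
co=np.array([T(*p,.1365) for p in((240,18),(356,192),(153,321),(40,143))])
print(co.round(3),[np.linalg.norm(co[i]-co[i-1]).round(3) for i in range(4)],"ctr",co.mean(0))
d=co[1]+co[2]-co[0]-co[3];print("front dir",np.arctan2(d[1],d[0]))
h=[T(205,272,.1635),T(298,217,.1635)];hs=[S(560,135,.1635),S(685,134,.1635)]
p=T(176,361,.009);ps=S(493,355,.009)
print(h,hs,p,ps)
for n,q in(("h",h),("hs",hs)):
    e=q[0]-q[1];print(n,np.mean(q,0),np.linalg.norm(e),np.arctan2(e[1],e[0]))
print("lamp", [ (z,pl("top",300,88,z)[0].round(3)) for z in(.2,.3,.4,.5)],[ (z,pl("scene",300,135,z).round(3)) for z in(.2,.3,.4,.5)])
for n,u,v,z in(("jar",228,150,.072),("tin",377,158,.023),("cork",239,213,.026)):print(n,pl("top",u,v,z).round(3))
E
```

```text
[[ 0.703 -0.1    0.137]
 [ 0.57  -0.186  0.137]
 [ 0.472 -0.035  0.137]
 [ 0.605  0.051  0.137]] [np.float64(0.18), np.float64(0.158), np.float64(0.18), np.float64(0.158)] ctr [ 0.5875591 -0.0673555  0.1365   ]
front dir -2.566969833853506
[array([ 0.50728756, -0.06996733,  0.1635    ]), array([ 0.54804606, -0.13747285,  0.1635    ])] [array([ 0.51136616, -0.06963055,  0.1635    ]), array([ 0.55203331, -0.13780993,  0.1635    ])] [ 0.443396  -0.0632073  0.009    ] [ 0.44403736 -0.06139733  0.009     ]
h [ 0.52766681 -0.10372009  0.1635    ] 0.07885588251995229 2.1139908552510387
hs [ 0.53169974 -0.10372024  0.1635    ] 0.07938667552335824 2.108618290635496
lamp [(0.2, np.float64(0.758)), (0.3, np.float64(0.723)), (0.4, np.float64(0.689)), (0.5, np.float64(0.654))] [(0.2, array([ 0.755, -0.004,  0.2  ])), (0.3, array([ 0.604, -0.063,  0.3  ])), (0.4, array([ 0.452, -0.122,  0.4  ])), (0.5, array([ 0.301, -0.182,  0.5  ]))]
jar [0.646 0.113 0.072]
tin [ 0.639 -0.259  0.023]
cork [0.497 0.086 0.026]
```

send_rows --series '[[[-4.66,-3.47,0,0,0,0,1],[-4.66,-3.47,0,0,0,0,1],[-4.66,-3.47,0,0,0,0,1],[-4.66,-3.47,0,0,0,0,1],[-4.66,-3.47,0,0,0,0,1],[-4.66,-3.47,0,0,0,0,1],[-4.66,-3.47,0,0,0,0,1],[0,0,0,0,0,0,1]]]'

```text
time: 1.1
eef_pos: [0.452, 0.2974, 0.2309]
tcp_rot: [0.17, 0.985, -0.0, -0.0]
contact_force: [-0.2, 0.2, 0.5]
opening: 1.002
finger_force: 0.0
```

send_rows --series '[[[-2.98,-5.07,0,0,0,0,1],[-2.98,-5.07,0,0,0,0,1],[-2.98,-5.07,0,0,0,0,1],[-2.98,-5.07,0,0,0,0,1],[-2.98,-5.07,0,0,0,0,1],[-2.98,-5.07,0,0,0,0,1],[-2.98,-5.07,0,0,0,0,1],[0,0,0,0,0,0.17,1],[0,0,0,0,0,0.17,1],[0,0,0,0,0,0.17,1]]]'

```text
time: 2.35
eef_pos: [0.5303, -0.1024, 0.2307]
tcp_rot: [0.413, 0.911, 0.0, -0.001]
contact_force: [-1.0, 0.5, -0.8]
opening: 0.999
finger_force: 0.0
```

send_rows --series '[[[0,0,0,0,0,0.16,1],[0,0,0,0,0,0,1],[0,0,0,0,0,0,1]]]'

```text
time: 2.72
eef_pos: [0.5303, -0.1027, 0.2311]
tcp_rot: [0.481, 0.877, 0.0, -0.0]
contact_force: [0.1, 0.6, 0.2]
opening: 0.997
finger_force: 0.0
```

```bash
python3 - <<'E'
from plant import ctrl
import cv2,numpy as np
from scipy.spatial.transform import Rotation as R
s=ctrl.get_state();m=R.from_quat(s["tcp_rot"]).as_matrix();print(s["time"],s["eef_pos"].round(4),m.round(3),s["qpos"].round(3))
c=ctrl.read_camera("wrist");cv2.imwrite("pics/w1.png",c["img"][:,:,::-1])
np.savez("wrist.npz",**c,p=s["eef_pos"],m=m);print(c["fx"],c["cx"],c["cy"],c["hand_eye"].round(3))
E
```

```text
2.725 [ 0.5303 -0.1027  0.2311] [[-0.538  0.843 -0.   ]
 [ 0.843  0.538  0.   ]
 [ 0.    -0.    -1.   ]] [-0.379 -0.011  1.908  0.     1.245 -0.947]
297.3186396354542 245.9911482227331 194.50139523958745 [[-0.    -0.957 -0.291  0.075]
 [ 1.     0.    -0.001  0.001]
 [ 0.001 -0.291  0.957 -0.141]
 [ 0.     0.     0.     1.   ]]
```

View pics/w1.png

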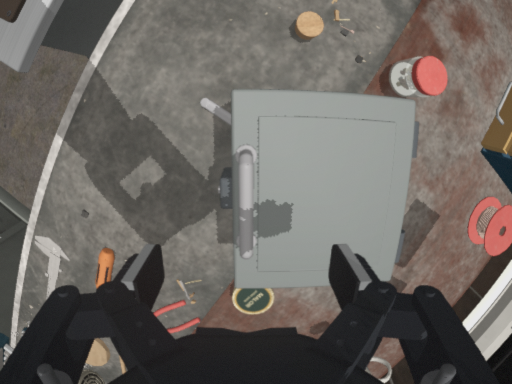

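The wrist view shows the bar from about (245,153) to (247,250), parallel to the pads' faces and midway between the fingers in image x.

```bash
python3 - <<'E'
import numpy as np
w=np.load("wrist.npz");H=w["hand_eye"]
def W(u,v,z):
    d=np.array([u-w["cx"],v-w["cy"]]);r=np.hypot(*d);th=r/w["fx"]
    k=np.r_[d/r*np.sin(th),np.cos(th)]
    k=w["m"]@H[:3,:3]@k;o=w["p"]+w["m"]@H[:3,3];return o+k*(z-o[2])/k[2]
q=[W(245,153,.1635),W(247,250,.1635)];e=q[0]-q[1]
c=np.mean(q,0);print(q,c,np.linalg.norm(e),np.arctan2(e[1],e[0]))
print("tool offset",w["m"].T@(c-w["p"]))
p=W(207,103,.009);print("ptr",p)
co=np.array([W(*x,.1365) for x in((233,90),(413,102),(386,287),(235,287))]);print("lid",co,co.mean(0))
E
```

```text
[array([ 0.50778558, -0.06643277,  0.1635    ]), array([ 0.55019191, -0.13011212,  0.1635    ])] [ 0.52898875 -0.09827245  0.1635    ] 0.07650723244012116 2.1582923971717416
tool offset [0.00438132 0.00125928 0.06756585]
ptr [ 0.44797801 -0.0594717   0.009     ]
lid [[ 0.4749974  -0.03261802  0.1365    ]
 [ 0.60649944  0.05012921  0.1365    ]
 [ 0.70610743 -0.10530688  0.1365    ]
 [ 0.56993149 -0.18201817  0.1365    ]] [ 0.58938394 -0.06745346  0.1365    ]
```

send_rows --series '[[[0.3,0.1,2,0,0,0,1],[0,0,2,0,0,0,1],[0,0,2,0,0,0,1],[0,0,1.5,0,0,0,1],[0,0,1,0,0,0,1],[0,0,0,0,0,0,1],[0,0,0,0,0,0,1]]]'

```text
time: 3.65
eef_pos: [0.5301, -0.1005, 0.1471]
tcp_rot: [0.482, 0.876, 0.0, 0.001]
contact_force: [-0.1, 0.1, 0.0]
opening: 1.004
finger_force: 0.0
```

send_rows --series '[[[0,0,0,0,0,0,0.4],[0,0,0,0,0,0,0],[0,0,0,0,0,0,-0.4],[0,0,0,0,0,0,-0.7],[0,0,0,0,0,0,-1],[0,0,0,0,0,0,-1],[0,0,0,0,0,0,-1],[0,0,0,0,0,0,-1]]]' --force 60

```text
time: 4.65
eef_pos: [0.5288, -0.1007, 0.1465]
tcp_rot: [0.482, 0.876, -0.001, -0.001]
contact_force: [-5.0, -2.6, 3.5]
opening: 0.102
finger_force: 58.6
```

send_rows --series '[[[0.42,0.013,0,0,0,0.06,-1],[0.42,0.013,0,0,0,0.06,-1],[0.42,0.013,0,0,0,0.06,-1],[0.42,0.013,0,0,0,0.06,-1],[0.42,0.013,0,0,0,0.06,-1],[0,0,0,0,0,0,-1]]]'

```text
time: 5.4
eef_pos: [0.5217, -0.0807, 0.1465]
tcp_rot: [0.607, 0.794, 0.001, 0.0]
contact_force: [-0.3, 0.9, 1.7]
opening: 0.104
finger_force: 58.5
```

send_rows --series '[[[0.42,0.013,0,0,0,0.06,-1],[0.42,0.013,0,0,0,0.06,-1],[0.42,0.013,0,0,0,0.06,-1],[0.42,0.013,0,0,0,0.06,-1],[0.42,0.013,0,0,0,0.06,-1],[0,0,0,0,0,0,-1],[0,0,0,0,0,0,-1]]]'

```text
time: 6.28
eef_pos: [0.5207, -0.06, 0.1466]
tcp_rot: [0.719, 0.695, 0.002, 0.002]
contact_force: [5.1, 0.3, -1.7]
opening: 0.104
finger_force: 58.4
```

```bash
python3 - <<'E'
from plant import ctrl
import cv2,numpy as np
from scipy.spatial.transform import Rotation as R
s=ctrl.get_state();m=R.from_quat(s["tcp_rot"]).as_matrix();print(s["time"],s["eef_pos"].round(4),m.round(3),s["contact_force"],s["wrist_torque"])
a=ctrl.read_camera("top")["img"][115:245,240:370];b=ctrl.read_camera("scene")["img"][175:305,220:350]
o=np.hstack([cv2.resize(x,None,fx=3,fy=3,interpolation=cv2.INTER_CUBIC) for x in(a,b)])
cv2.imwrite("pics/crop2.png",o[:,:,::-1])
E
```

```text
6.275 [ 0.5207 -0.06    0.1466] [[ 0.035  0.999  0.006]
 [ 0.999 -0.035  0.001]
 [ 0.001  0.006 -1.   ]] [ 5.1030657   0.27546862 -1.68246467] [ 0.13110878 -0.80822464  0.09618106]
```

View pics/crop2.png

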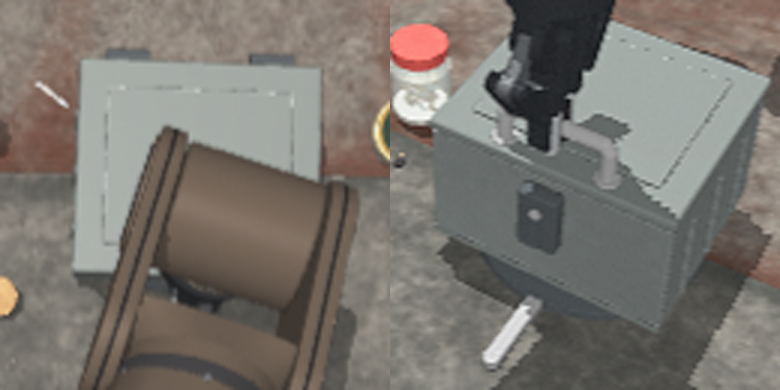

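The top half shows the lid's back corners at (82,58) and (321,68) and its front-left corner at (75,271). The scene half shows the catch at (539,216) with the tongue below it at (515,330).

```bash
python3 - <<'E'
from h import *
T=lambda u,v,z:pl("top",240+u/3,115+v/3,z)
a,b,c=T(82,58,.1365),T(321,68,.1365),T(75,271,.1365)
print(np.linalg.norm(a-b),np.linalg.norm(a-c),"ctr",(b+c)/2)
e=a-b;f=c-a;print("front",np.arctan2(e[1],e[0])+np.pi/2-2*np.pi, np.arctan2(f[1],f[0]))
A=np.array([.588,-.067])
for P in(T(176,361,.009),T(181,313,.009),pl("scene",220+103/3,175+355/3,.009),pl("scene",220+144/3,175+303/3,.009)):
    print(P,np.arctan2(*(P[:2]-A)[::-1]),np.linalg.norm(P[:2]-A))
p=pl("scene",220+149/3,175+216/3,.102);print("catch at z .102",p,np.arctan2(*(p[:2]-A)[::-1]),np.linalg.norm(p[:2]-A))
E
```

```text
0.1807442227165665 0.16163904696772102 ctr [ 0.58668042 -0.06860863  0.1365    ]
front -3.173831203970078 3.1182804625629714
[ 0.443396  -0.0632073  0.009    ] 3.1153705010058377 0.14465372713195493
[ 0.48339192 -0.06734573  0.009     ] -3.1382876704156755 0.10460864787443934
[ 0.44403736 -0.06139733  0.009     ] 3.1026947822147273 0.14407161780518707
[ 0.49728752 -0.06483328  0.009     ] 3.117711595462309 0.0907383486373005
catch at z .102 [ 0.49484288 -0.06599171  0.102     ] 3.1307695330123533 0.09316257739583494
```

send_rows --series '[[[0.14,0,0,0,0,0.02,-1],[0,0,0,0,0,0,-1],[0,0,0,0,0,0,-1],[0,0.05,-0.3,0.02,0,0,-1],[0,0.05,-0.3,0.02,0,0,-1],[0,0.05,-0.3,0.02,0,0,-1],[0,0,0,0,0,0,-1]]]'

```text
time: 7.25
eef_pos: [0.5216, -0.059, 0.1525]
tcp_rot: [0.726, 0.688, -0.019, -0.021]
contact_force: [7.9, -0.7, -9.9]
opening: 0.1
finger_force: 59.1
```

send_rows --series '[[[0,0.05,-0.3,0.02,0,0,-1],[0,0.05,-0.3,0.02,0,0,-1],[0,0.05,-0.3,0.02,0,0,-1],[0,0.05,-0.3,0.02,0,0,-1],[0,0,0,0,0,0,-1],[0,0,0,0,0,0,-1]]]'

```text
time: 8.0
eef_pos: [0.5249, -0.0591, 0.1655]
tcp_rot: [0.724, 0.686, -0.046, -0.05]
contact_force: [6.2, -1.3, -6.3]
opening: 0.103
finger_force: 59.6
```

send_rows --series '[[[0,0.05,-0.3,0.02,0,0,-1],[0,0.05,-0.3,0.02,0,0,-1],[0,0.05,-0.3,0.02,0,0,-1],[0,0.05,-0.3,0.02,0,0,-1],[0,0.05,-0.3,0.02,0,0,-1],[0,0.05,-0.3,0.02,0,0,-1],[0,0,0,0,0,0,-1],[0,0,0,0,0,0,-1],[0,0,0,0,0,0,-1],[0,0,0,0,0,0,-1]]]'

```text
time: 9.25
eef_pos: [0.531, -0.0594, 0.1826]
tcp_rot: [0.72, 0.682, -0.088, -0.093]
contact_force: [6.5, -0.3, -9.1]
opening: 0.1
finger_force: 59.5
```

```bash
python3 - <<'E'
from plant import ctrl
import cv2,numpy as np
from scipy.spatial.transform import Rotation as R
s=ctrl.get_state();m=R.from_quat(s["tcp_rot"]).as_matrix();print(s["time"],s["eef_pos"].round(4),m.round(3),s["contact_force"],s["opening"],s["finger_force"])
g=s["eef_pos"]-.019*m[:,2];print("grasp",g, "lid", np.arcsin((g[2]-.1225)/np.hypot(.15,.041))-np.arctan2(.041,.15))
a=ctrl.read_camera("top")["img"][115:245,240:370];b=ctrl.read_camera("scene")["img"][175:305,220:350]
o=np.hstack([cv2.resize(x,None,fx=3,fy=3,interpolation=cv2.INTER_CUBIC) for x in(a,b)])
cv2.imwrite("pics/crop3.png",o[:,:,::-1])
E
```

```text
9.25 [ 0.531  -0.0594  0.1826] [[ 0.054  0.966 -0.253]
 [ 0.999 -0.052  0.015]
 [ 0.001 -0.254 -0.967]] [ 6.53333241 -0.30038065 -9.0576863 ] 0.10037948143343696 59.45605516433716
grasp [ 0.53585075 -0.05965596  0.20099096] lid 0.26228457372162756
```

View pics/crop3.png

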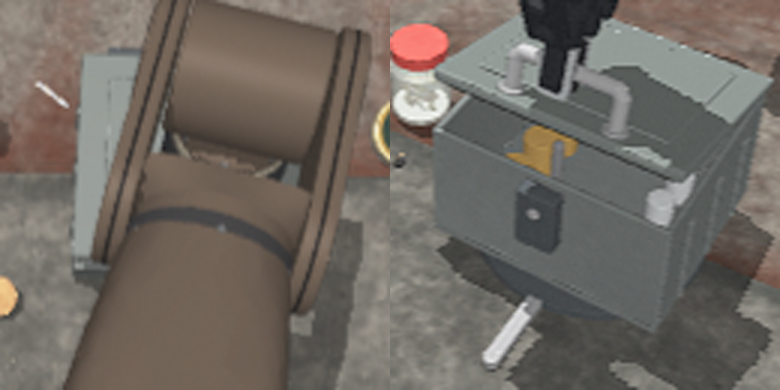

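The lid stands open about 0.26 rad. The catch is at (537,214), above the tongue, and the fingers still hold the bar.

```bash
python3 -c "
from plant import ctrl
print(ctrl.sign_off())"
```

```text
the job is handed in; nothing more can be done
None
```

I turned the box into line with the pointer (about 0.02 rad off by my measurement), broke the seal gently, and handed the job in with the fingers holding the lid still, about 0.26 rad (15°) open; the sign-off gave no verdict.

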